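# Set the variable transformer's dial to its tab and switch it on

### The job

Set the variable transformer on the bench: with your fingertips push the dial round by its post until the index line on the dial points at the line on the little metal set-point tab, to within half a scale division, and only then push the toggle lever fully over to the rear. Push gently from the side: do not pinch the post or lift or shift the transformer, and leave the tab and the things standing about where they are. Finish clear of everything.

Things in the scene. Friction and masses are not known exactly. Their poses are not given: they have to be found in the camera images.
- transformer: Variable transformer: grey case, metal top panel, 156 (x) x 200 (y) x 70 mm high, 6 kg, loose. Origin under its centre, on the bench; +x to its rear (away from the robot at yaw 0), +y left; turned at most 0.3 rad. In its frame the dial's axis is at x 0, y -22 mm, the toggle's pivot at x 0, y +80, z 77 mm. Scale lines 10 degrees apart stand on the panel at 54 to 64 mm radius round the dial.
- dial: Dial with its post: black disc, 98 mm across, top face 12 mm above the panel, upright axis, stops 270 degrees apart; stays where it is left (about 2 N at the post turns it). Origin on the axis at panel height; its +x is the index's direction, the post stands at -x. It must turn anticlockwise seen from above, 45 to 155 degrees, to reach the tab; it may be turned back if it goes too far.
- dial_center (a point): Centre of the dial's top face, on its axis, 82 mm above the bench.
- index_tip (a point): Outer end of the white index line, at 54 mm radius from the dial's axis. The line runs straight out from the dial's centre on the side opposite the post; a small flat tongue carries it past the rim.
- finger_post (a point): The finger post: plain metal peg, 14 mm across, standing up 26 mm from the dial's top face at 34 mm radius, opposite the index. This point is on the peg's axis, 13 mm above the dial's top face.
- set_mark (a point): Inner end of the black line on the set-point tab, at 54 mm radius from the dial's axis: the setting is right when index_tip lies over it. The tab is a steel rider, 11 mm wide, at most 6 mm above the panel, on a wire ring of 69 mm radius round the scale, its narrow tongue pointing inward. It stands at the rear of the dial or rear left; friction holds it.
- toggle_tip (a point): Near the top of the toggle lever: metal bat, 42 mm long from its pivot, 11 mm across at the top, on the panel left of the dial. This point is 38 mm from the pivot, on the bat's axis. At the start it leans to the front by 0.45 rad.
- toggle (a joint): Angle of the toggle lever: 0 = leaning to the front (off, the start), 0.9 rad = leaning fully to the rear (on). Its tip moves along the transformer's +x as it grows; it stays where it is left (about 1.5 N at the tip).
- flux_bottle: Bystander: small bottle, 32 mm across, 74 mm high, standing close right of the transformer. Origin under its centre. Farther right hangs the fixed hose of the fume arm, up to 0.29 m high; the fixed microscope boom in front of the transformer is as high.
- solder_spool: Bystander: spool, 52 mm across, 40 mm high, standing left of the transformer. Origin under its centre.
- can_transistor: Bystander: metal can transistor, 25 x 37 x 9 mm, lying on the panel in its rear left corner. Origin under its centre.

How it is judged (in metres and radians):
On the way, in this order (a step that is already met when the one before it is completed fails the run):
1. the dial's index stands still at the tab's line, within half a division, the toggle still at the front (horizontal distance between index_tip and set_mark below 0.0046 m and angular speed of dial below 0.1 rad/s and value of joint toggle below 0.3 rad), for 0.3 s.
2. the toggle is pushed over to the rear (value of joint toggle above 0.75 rad), for 0.2 s.
At the end, for the whole second after the job is handed in: the outer end of the index line is within 4.6 mm (half a scale division) of the inner end of the tab's line, the toggle is over to the rear (more than 0.75 of 0.9 rad), and everything is at rest (horizontal distance between index_tip and set_mark below 0.0046 m and angular speed of dial below 0.1 rad/s and value of joint toggle above 0.75 rad and linear speed of transformer below 0.02 m/s); the robot touches nothing.
It fails at once if the transformer was lifted, tipped or shifted more than 10 mm (distance of transformer from where it was at the start of the episode above 0.01 m or angle between transformer's own z axis and vertical above 0.06 rad).
It fails at once if the dial was pinched or pushed with more than 30 N (contact force between the fingers and dial above 30 N).
It fails at once if the set-point tab was moved more than 8 mm (distance of set_mark from where it was at the start of the episode above 0.008 m).
It fails at once if a bystander was moved more than 25 mm (distance of any of flux_bottle, solder_spool, can_transistor from where it was at the start of the episode above 0.025 m).
It also fails if it takes over 54 s, if anything falls off the work surface, if the arm or the gripper's body presses on something with over 40 N, if the wrist force passes 120 N, or if a joint passes its speed limit or range.

### The arm

A 6-joint arm with a two-finger parallel gripper is mounted at the origin on a cart in front of the work surface, level with it; the furniture and walls round the work are solid. World frame = base frame: x ahead of the robot, y to its left, z up, the work surface at z = 0. Lengths are in mm, angles in rad, forces in N, time in s.
With the tool pointing down it reaches from about 350 to 925 mm from the base axis. Payload 6.4 kg.
Tool frame: the origin (TCP) lies midway between the tips of the shut fingers; the grasp point (between the pads) lies 19 mm behind it (robot.grip_depth is the x of the grasp point in the tool frame, in mm); x points along the fingers, z is the direction in which the jaws open and shut, and the axes are right-handed (so a half turn about x gives the same grasp; the last joint's range is limited). The gripper opens to 85 mm and grips with 20 to 120 N. Pads are 22 mm wide; open, the fingers measure 114 mm over their backs; the gripper's body (76 mm by 85 mm) begins 54 mm behind the grasp point. The pads swing forward as they close: fully open they stand 13 mm farther back than shut.
Start: joints at [-1.329, 0.245, 1.558, -0, 1.339, -0.174], TCP at [262.555, -594.625, 231.29] pointing down, gripper open.
Joint ranges: [-3.13, 3.13], [-1.02, 2.26], [0.13, 2.54], [-0.95, 4.09], [0.21, 2.88], [-2.74, 2.74]. Speed limits (rad/s): [2.57, 2.57, 3.14, 3.14, 3.14, 3.14].

### API

Orientations are given as a rotation vector (axis times angle).
In Python, from workcell import robot gives the robot as it stands. The module is installed in compiled form; this text tells all that it offers.
- The arm moves only by the tool arm_command, never from a script. Its argument "motion" is a list of rows, each a list of 7 numbers: the shift along the world's x, y, z in m, then the turn, a rotation vector about the world's x, y, z in degrees, then the opening, from 0 (shut) to 1 (fully open). A call has 1 to 10 rows; each row shifts and turns the pose as measured when the row begins; what a row does not reach is not made up. A row lasts 1/10 s, in which the tool goes at most 50 mm and 8.59 degrees, less where a joint would pass 70% of its speed; a pose out of reach is approached as far as the arm can. A call with a gripper value outside its range is refused whole. The fingers move at their own pace and stop on an object; "squeeze" is the grip in N (left out, the last holds). Time passes only in rows, so rows that do not move let the fingers close. It gives the time, the measured TCP pose, the force and the opening at its end, in the units of the state.
- robot.sense(): the state, without advancing time (a new reading comes with each control period).
- robot.grab_frame(name): name is "side" or "top" or "wrist"; returns the picture (480x640x3 uint8, blue, green, red); there is no depth.
- robot.calibration(name): a dict with "vfov" (degrees; the focal length in pixels is half the picture's height over the tangent of half this angle, whatever the lens; pixels are square), "cx", "cy" (the principal point, pixels), "extrinsics" (4x4, takes a point from world to camera coordinates). Camera axes: x right, y down, z forward; pixel columns grow to the right and rows downward; lengths in mm; the calibration is good to about 2 mm. The wrist camera is an equidistant fisheye: a pixel r from the principal point sees the ray r / f radians off the axis. A picture is of the moment at which its call begins: read the wrist's pose just before it. calibration takes no time and is no camera call; for the wrist camera it gives the pose at the moment of the call.
- robot.close_job(): hands the job in, once; it reports no verdict.
The state is a dict: "clock": time; "q": joint angles; "dq": joint speeds; "effort": joint torques, N m; "tcp_pos": TCP position; "tool_rot": TCP orientation; "force": force on the tool from outside, world axes, zero at the start; "moment": the same for the moment, N m; "grip_width": finger opening in mm.
Only numpy, scipy, OpenCV 4.12 (cv2) and the standard library are available. Lean on these libraries where they do the work, as an engineer would, in place of code of your own. Each camera call takes 0.05 s, during which the arm holds its last target.

## Working session

There is one attempt and no reset: what is moved stays moved. The work goes in short steps, Python scripts to look and compute and a tool call to move; the robot and the scene stay as the last step left them, time stands still between calls to the robot, and variables do not carry over. Pictures are saved under pics/ and viewed, and the job is handed in when it is done.

Besides the shell and the picture viewer there is one more tool, called after "Emit:" by a JSON object that holds its "method" and its "body", one argument or row to a line. arm_command: Moves the arm, as the interface text tells. Its arguments: {"type":"object","properties":{"motion":{"type":"array"},"squeeze":{"type":"number"}},"required":["motion"]}

```bash
mkdir -p pics; ls
python3 - <<'E'
from workcell import robot
import cv2
s=robot.sense();print(s)
for n in("top","side","wrist"):
    c=robot.calibration(n);print(n,c)
    cv2.imwrite(f"pics/{n}0.png",robot.grab_frame(n))
E
```

```text
pics
{'clock': 0.0, 'q': array([-1.32912252e+00,  2.45834523e-01,  1.55902634e+00,  1.83861568e-05,
        1.33872891e+00, -1.74071990e-01]), 'dq': array([ 1.36196093e-03,  7.37085590e-04,  1.26689664e-07,  8.46856103e-05,
        3.83105181e-04, -1.44230503e-03]), 'effort': array([ 7.82372299e-04, -4.29504955e+01, -3.26130152e+01, -1.21882722e-04,
        5.32093647e-03,  1.57439536e-05]), 'tcp_pos': array([ 262.40475088, -594.05633392,  230.16063395]), 'tool_rot': array([ 0.89906541,  1.37914855, -0.89680112]), 'force': array([-0.63398103,  0.23715134,  0.77461465]), 'moment': array([-0.03492452, -0.01721098,  0.00017614]), 'grip_width': 85.92821549212655}
top {'vfov': 46.37478721358528, 'cx': 321.79929352568536, 'cy': 244.00875621715306, 'extrinsics': array([[-2.60309878e-02, -9.99238963e-01, -2.90496496e-02,
         6.94230529e+01],
       [-9.95869240e-01,  2.84499691e-02, -8.62267756e-02,
         6.01201023e+02],
       [ 8.69876155e-02,  2.66850843e-02, -9.95851927e-01,
         8.81277996e+02],
       [ 0.00000000e+00,  0.00000000e+00,  0.00000000e+00,
         1.00000000e
[... 191 characters left out ...]
,
       [-1.32827041e-01,  3.62615473e-01, -9.22424521e-01,
         1.46425191e+02],
       [ 3.19312017e-01, -8.65394440e-01, -3.86176513e-01,
         7.82748741e+02],
       [ 0.00000000e+00,  0.00000000e+00,  0.00000000e+00,
         1.00000000e+00]])}
wrist {'vfov': 65.70646984690485, 'cx': 316.93165684591025, 'cy': 237.31069453670682, 'extrinsics': array([[ 4.02890016e-01, -9.15248114e-01, -7.24414977e-04,
        -6.48791719e+02],
       [-8.77292101e-01, -3.86407201e-01,  2.84689383e-01,
        -3.68760099e+01],
       [-2.60841340e-01, -1.14062987e-01, -9.58619544e-01,
         3.78244350e+02],
       [ 0.00000000e+00,  0.00000000e+00,  0.00000000e+00,
         1.00000000e+00]])}
```

View pics/top0.png

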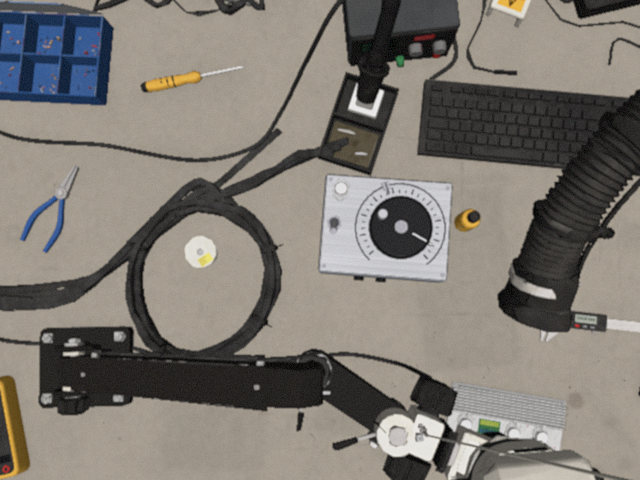

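View pics/side0.png

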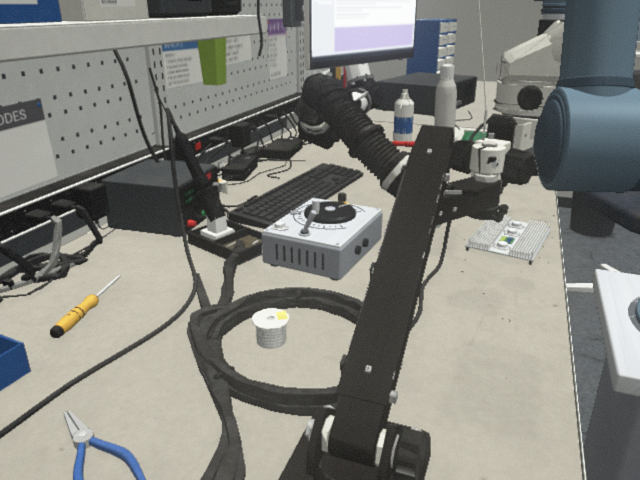

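```bash
python3 -c "
import cv2
i=cv2.imread('pics/top0.png')
print(i.shape)
cv2.imwrite('pics/top0z.png',cv2.resize(i[150:350,200:450],None,fx=3,fy=3,interpolation=cv2.INTER_CUBIC))"
```

```text
(480, 640, 3)
```

View pics/top0z.png

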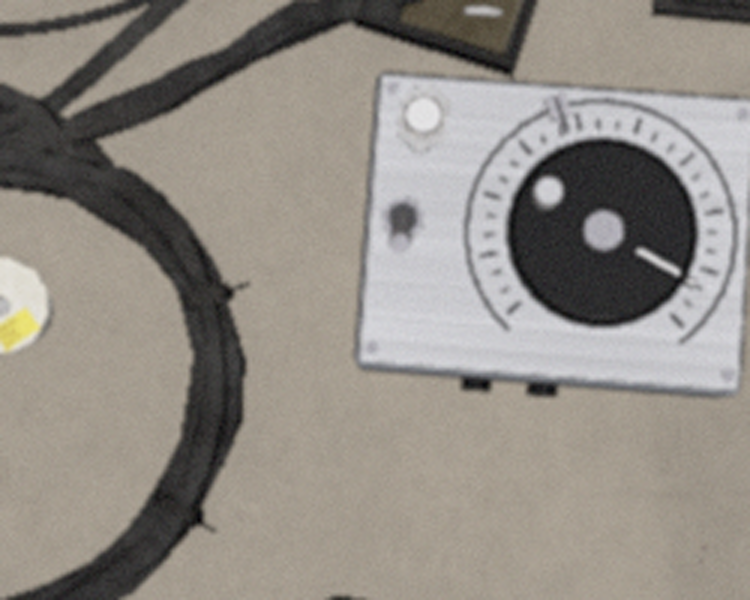

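The top view shows the transformer with its dial centred near (401,227). The index points to the lower right, the post is near (383,213), the tab near (387,188), and the toggle near (334,223). Next I'll measure these.

```bash
cat > h.py <<'E'
import numpy as np,cv2
from workcell import robot
def ray(n,u,v,c=None):
    c=c or robot.calibration(n);E=c['extrinsics'];f=240/np.tan(np.radians(c['vfov']/2))
    x,y=(u-c['cx']),(v-c['cy'])
    if n=='wrist':
        r=np.hypot(x,y);t=r/f;d=np.array([np.sin(t)*x/r,np.sin(t)*y/r,np.cos(t)])
    else: d=np.array([x/f,y/f,1])
    R=E[:3,:3];return -R.T@E[:3,3],R.T@d
def plane(n,u,v,z,c=None):
    o,d=ray(n,u,v,c);return o+d*(z-o[2])/d[2]
def proj(n,p,c=None):
    c=c or robot.calibration(n);E=c['extrinsics'];f=240/np.tan(np.radians(c['vfov']/2))
    q=E[:3,:3]@np.asarray(p,float)+E[:3,3]
    if n=='wrist':
        r=np.hypot(q[0],q[1]);t=np.arctan2(r,q[2]);return np.array([c['cx']+f*t*q[0]/r,c['cy']+f*t*q[1]/r])
    return np.array([c['cx']+f*q[0]/q[2],c['cy']+f*q[1]/q[2]])
E
python3 - <<'E'
from h import *
i=cv2.imread('pics/top0.png');g=cv2.cvtColor(i,cv2.COLOR_BGR2GRAY)
sub=np.zeros_like(g);sub[185:270,355:445]=1
m=((g<90)&(sub>0)).astype(np.uint8)
cs,_=cv2.findContours(cv2.morphologyEx(m,cv2.MORPH_OPEN,np.ones((5,5))),cv2.RETR_EXTERNAL,cv2.CHAIN_APPROX_NONE)
k=max(cs,key=cv2.contourArea);el=cv2.fitEllipse(k);print(el)
C=plane('top',*el[0],82);print('dialC',C)
# panel corners via white/box
Z=lambda u,v:((u+.5)/3-.5+200,(v+.5)/3-.5+150)
corn=[plane('top',*Z(*p),70) for p in[(380,73),(762,100),(358,365),(737,393)]]
for p in corn:print('corner',p.round(1))
print(np.linalg.norm(corn[0]-corn[2]),np.linalg.norm(corn[0]-corn[1]),np.mean(corn,0))
P=plane('top',*Z(549,191),108);print('post',P,np.hypot(*(P-C)[:2]))
for nm,p,z in[('idx_in',(638,250),82),('idx_out',(681,274),82),('tab_in',(566,130),74),('tab_out',(556,98),76),('toggle_tip',(400,242),77+38*.9),('tog_base',(404,212),77),('can',(424,114),79)]:
    q=plane('top',*Z(*p),z);d=q-C;print(nm,q.round(1),np.hypot(d[0],d[1]).round(1),np.degrees(np.arctan2(d[1],d[0])).round(1))
d=P-C;print('post ang',np.degrees(np.arctan2(d[1],d[0])))
for n,p in[('bottle',(467,218))]:print(n,plane('top',*p,74))
print('spool',plane('top',201,252,40))
z=i[160:240,360:440];cv2.imwrite('pics/z1.png',cv2.resize(z,None,fx=7,fy=7,interpolation=cv2.INTER_CUBIC))
E
```

```text
((399.9370422363281, 227.25950622558594), (56.59248733520508, 63.36876678466797), 36.409881591796875)
dialC [620.22132496 -67.93861906  82.        ]
corner [708.5  41.9  70. ]
corner [ 688.  -154.8   70. ]
corner [557.1  57.2  70. ]
corner [ 537.6 -135.2   70. ]
152.2241705274406 197.72259029014654 [622.81677278 -47.69323476  70.        ]
post [638.72203447 -40.34261583 108.        ] 33.22372114927421
idx_in [610.9 -86.3  82. ] 20.6 -116.8
idx_out [ 598.1 -107.5   82. ] 45.3 -119.2
tab_in [674.8 -53.   74. ] 56.6 15.3
tab_out [691.3 -48.3  76. ] 73.7 15.4
toggle_tip [615.2  33.7 111.2] 101.8 92.8
tog_base [634.4  31.4  77. ] 100.4 81.9
can [684.5  19.8  79. ] 108.7 53.7
post ang 56.1616001331703
bottle [ 632.37664812 -171.67014966   74.        ]
spool [594.40077324 246.95695083  40.        ]
```

View pics/z1.png

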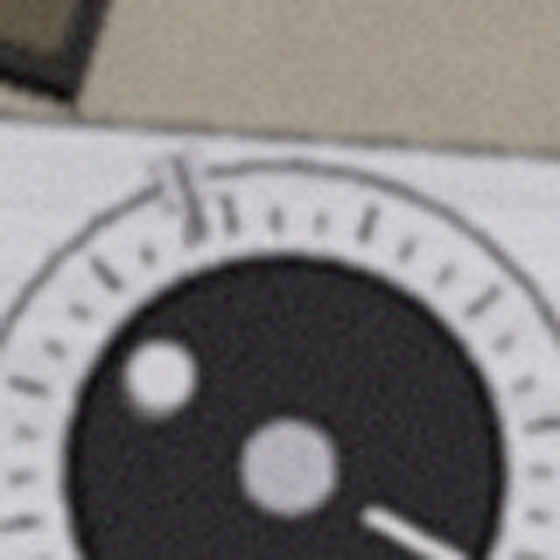

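View pics/wrist0.png

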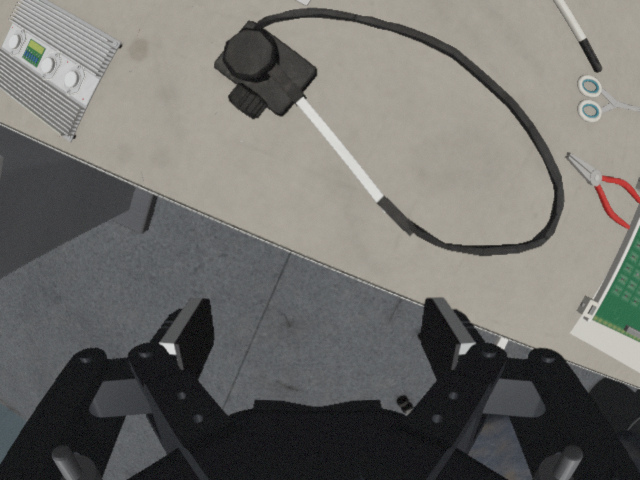

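Run:
```python
from h import *
from scipy.spatial.transform import Rotation as R
s=robot.sense();M=R.from_rotvec(s['tool_rot']).as_matrix();print(M.round(3))
c=robot.calibration('wrist');E=c['extrinsics'];cc=-E[:3,:3].T@E[:3,3];print('cam',cc,'in tool',M.T@(cc-s['tcp_pos']),'axis tool',(M.T@E[2,:3]).round(3))
for p in[(320,350),(100,345),(435,378),(385,470),(400,410),(330,400),(505,300),(540,190),(600,110)]:
    print(p,[plane('top',*p,z)[:2].round(0).tolist() for z in(100,200,290)])
```

```text
[[-0.     0.915  0.404]
 [ 0.001  0.404 -0.915]
 [-1.     0.    -0.001]]
cam [ 327.71263862 -564.95224305  372.76290016] in tool [-142.32684341   71.58233704   -0.60708028] axis tool [ 0.959 -0.285  0.001]
(320, 350) [[441.0, 58.0], [451.0, 54.0], [460.0, 51.0]]
(100, 345) [[456.0, 384.0], [464.0, 341.0], [471.0, 303.0]]
(435, 378) [[397.0, -108.0], [412.0, -92.0], [426.0, -77.0]]
(385, 470) [[268.0, -31.0], [299.0, -24.0], [327.0, -18.0]]
(400, 410) [[352.0, -56.0], [373.0, -46.0], [391.0, -37.0]]
(330, 400) [[368.0, 45.0], [387.0, 43.0], [404.0, 41.0]]
(505, 300) [[507.0, -215.0], [509.0, -186.0], [511.0, -159.0]]
(540, 190) [[668.0, -275.0], [650.0, -239.0], [635.0, -206.0]]
(600, 110) [[786.0, -371.0], [755.0, -323.0], [726.0, -280.0]]
```

Emit:
{"method": "arm_command", "body": {
  "motion": [
    [0,0,0.045,0,0,0,0],
    [0,0,0.045,0,0,0,0],
    [0,0,0.045,0,0,0,0],
    [0.025,0.035,0,0,0,-2,0],
    [0.025,0.035,0,0,0,-2,0],
    [0.025,0.035,0,0,0,-2,0],
    [0.025,0.035,0,0,0,-2,0],
    [0.025,0.035,0,0,0,-2,0],
    [0.025,0.035,0,0,0,-2,0],
    [0.025,0.035,0,0,0,-2,0]
  ],
  "squeeze": 20
}}

```text
clock: 1.15
tcp_pos: [437.8, -340.8, 365.3]
tool_rot: [1.104, 1.282, -1.091]
force: [0.2, -1.1, -0.1]
grip_width: -0.2
```

Emit:
{"method": "arm_command", "body": {
  "motion": [
    [0.028,0.035,0,0,0,-2,0],
    [0.028,0.035,0,0,0,-2,0],
    [0.028,0.035,0,0,0,-2,0],
    [0.028,0.035,0,0,0,-2,0],
    [0.028,0.035,0,0,0,-2,0],
    [0.028,0.035,0,0,0,0,0],
    [0.028,0.035,0,0,0,0,0],
    [0.028,0.035,0,0,0,0,0],
    [0,0,0,0,0,0,0]
  ]
}}

```text
clock: 2.05
tcp_pos: [669.4, -42.1, 361.7]
tool_rot: [1.236, 1.205, -1.224]
force: [-0.6, -0.0, -0.5]
grip_width: -0.3
```

```bash
cat > shot.py <<'E'
import sys
from h import *
from scipy.spatial.transform import Rotation as R
t=sys.argv[1]
for n in sys.argv[2:]:
    s=robot.sense();c=robot.calibration(n);f=robot.grab_frame(n)
    cv2.imwrite(f'pics/{n}_{t}.png',f)
    np.save(f'pics/{n}_{t}.npy',c,allow_pickle=True)
M=R.from_rotvec(s['tool_rot']).as_matrix();print(s['clock'],s['tcp_pos'].round(1),s['force'].round(1),'x',M[:,0].round(3),'y',M[:,1].round(3),s['q'].round(2))
E
python3 shot.py a wrist side
```

```text
2.1 [668.5 -43.9 361.7] [-0.7  0.3 -0.5] x [-0.001  0.01  -1.   ] y [ 1.    -0.028 -0.001] [-0.24  0.22  1.35  0.01  1.57  1.36]
```

View pics/wrist_a.png

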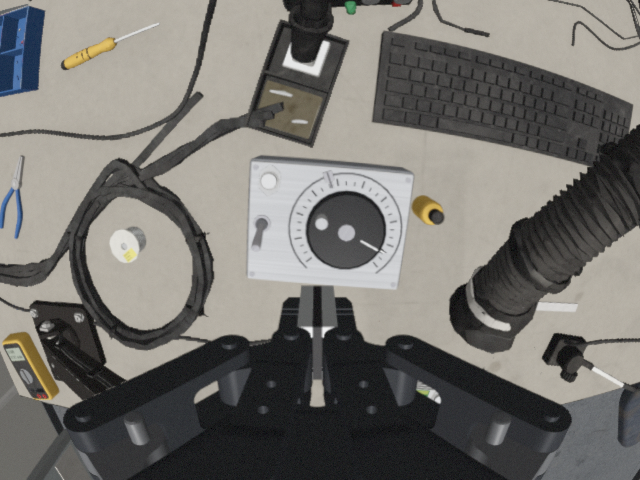

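View pics/side_a.png

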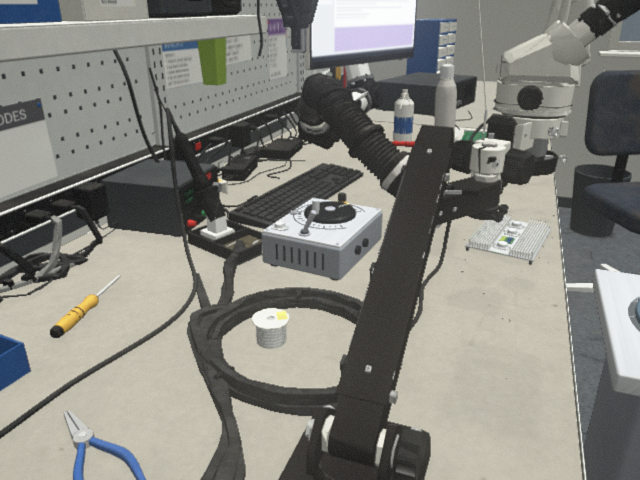

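The wrist view shows the index line at (360-378,240-250), the post at (321,223), the tab at (329,178) and the toggle leaning to the front at (262,230). The closed fingertips are about 14 mm thick. The side view is clear. Next I'll refine the measurements in this view.

Run:
```python
from h import *
i=cv2.imread('pics/wrist_a.png')
cv2.imwrite('pics/wa_z.png',cv2.resize(i[150:300,240:420],None,fx=4,fy=4,interpolation=cv2.INTER_CUBIC))
```

```text
(no output)
```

View pics/wa_z.png

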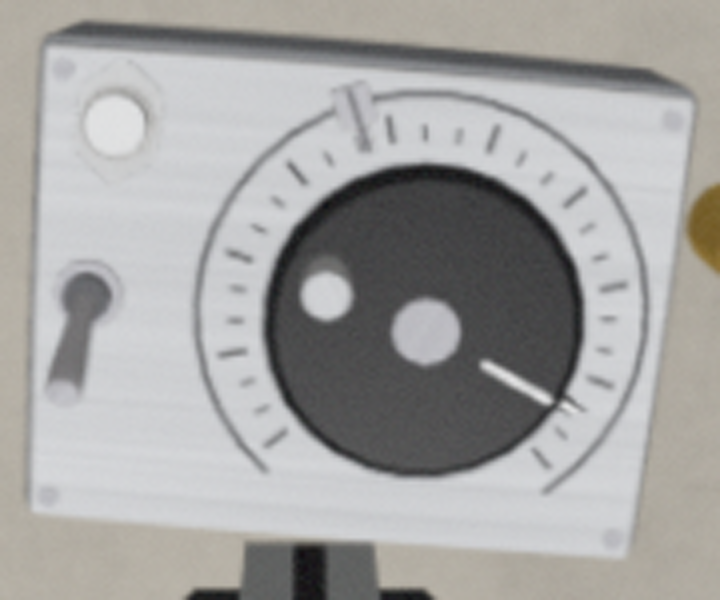

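Run:
```python
from h import *
c=np.load('pics/wrist_a.npy',allow_pickle=True).item()
Z=lambda u,v:((u+.5)/4-.5+240,(v+.5)/4-.5+150)
P=lambda p,z:plane('wrist',*Z(*p),z,c)
cn=[P(p,70) for p in[(45,42),(694,95),(30,512),(630,557)]]
for q in cn:print(q.round(1))
print('sides',[round(np.linalg.norm(cn[a]-cn[b]),1) for a,b in[(0,2),(1,3),(0,1),(2,3)]],'ctr',np.mean(cn,0).round(1))
C=(P((269,320),82)+P((583,320),82)+P((425,168),82)*0+P((425,474),82)*0)/2
print('C',C,P((425,474),82),P((425,180),82))
print('hub',P((426,331),82),P((426,331),86))
C=np.array([P((425,474),82)[0]+49,C[1],82]);print('C used',C)
for nm,p,z in[('post',(326,296),108),('i_in',(483,363),82),('i_out',(578,409),82),('tab_in',(367,150),74),('tab_out',(352,95),76),('tip',(63,392),114.8),('togbase',(87,293),78)]:
    q=P(p,z);d=q-C;print(nm,q.round(1),np.hypot(d[0],d[1]).round(1),np.degrees(np.arctan2(d[1],d[0])).round(1))
```

```text
[708.5  37.7  70. ]
[ 688.6 -154.3   70. ]
[560.1  53.5  70. ]
[ 539.5 -139.6   70. ]
sides [np.float64(149.2), np.float64(149.8), np.float64(193.0), np.float64(194.2)] ctr [624.2 -50.7  70. ]
C [624.04192364 -72.69391694  82.        ] [575.37091566 -71.88634098  82.        ] [665.86030015 -72.42171213  82.        ]
hub [620.64452772 -72.33845357  82.        ] [621.78445629 -72.08273239  86.        ]
C used [624.37091566 -72.69391694  82.        ]
post [638.7 -43.2 108. ] 32.8 64.0
i_in [610.3 -89.3  82. ] 21.8 -130.2
i_out [ 595.  -118.5   82. ] 54.4 -122.6
tab_in [673.7 -56.1  74. ] 52.1 18.6
tab_out [690.2 -52.   76. ] 69.0 17.4
tip [614.9  30.6 114.8] 103.7 95.3
togbase [633.8  28.2  78. ] 101.3 84.7
```

Run:
```python
from h import *
def tri(a):
    A=np.zeros((3,3));b=np.zeros(3)
    for n,p in a:
        o,d=ray(n,*p);d/=np.linalg.norm(d);Q=np.eye(3)-np.outer(d,d);A+=Q;b+=Q@o
    return np.linalg.solve(A,b)
print(tri([('top',(370,90)),('side',(218,222))]),tri([('top',(375,68)),('side',(212,205))]))
for p in[(205,180),(188,150),(175,115)]:
  o,d=ray('side',*p)
  for x in(720,760,800,850): print(p,x,(o+d*(x-o[0])/d[0]).round(0))
print(proj('top',[735,-60,250]))
```

```text
[847.5327346  -34.52791808  38.86522475] [867.54573798 -42.89468654  70.46993138]
(205, 180) 720 [720. 187. 204.]
(205, 180) 760 [760. 125. 182.]
(205, 180) 800 [800.  64. 159.]
(205, 180) 850 [850. -14. 130.]
(188, 150) 720 [720. 222. 256.]
(188, 150) 760 [760. 163. 239.]
(188, 150) 800 [800. 105. 221.]
(188, 150) 850 [850.  32. 199.]
(175, 115) 720 [720. 243. 307.]
(175, 115) 760 [760. 186. 294.]
(175, 115) 800 [800. 130. 281.]
(175, 115) 850 [850.  59. 265.]
[404.86442038 119.77140769]
```

Emit:
{"method": "arm_command", "body": {
  "motion": [
    [-0.001,-0.002,-0.045,0,0,0,0],
    [-0.001,-0.002,-0.045,0,0,0,0],
    [-0.001,-0.002,-0.045,0,0,0,0],
    [-0.001,-0.002,-0.045,0,0,0,0],
    [-0.001,-0.002,-0.03,0,0,0,0],
    [0,-0.002,-0.015,0,0,0,0],
    [0,0,0,0,0,0,0]
  ]
}}

```text
clock: 2.85
tcp_pos: [657.9, -66.6, 134.1]
tool_rot: [1.246, 1.19, -1.232]
force: [0.3, 0.7, 0.2]
grip_width: 0.1
```

```bash
python3 shot.py b wrist side
```

```text
2.9 [658.8 -66.7 135.7] [ 0.2 -0.5 -0.3] x [ 0.008  0.005 -1.   ] y [ 0.999 -0.041  0.008] [-0.27  0.36  1.6   0.01  1.18  1.33]
```

View pics/wrist_b.png

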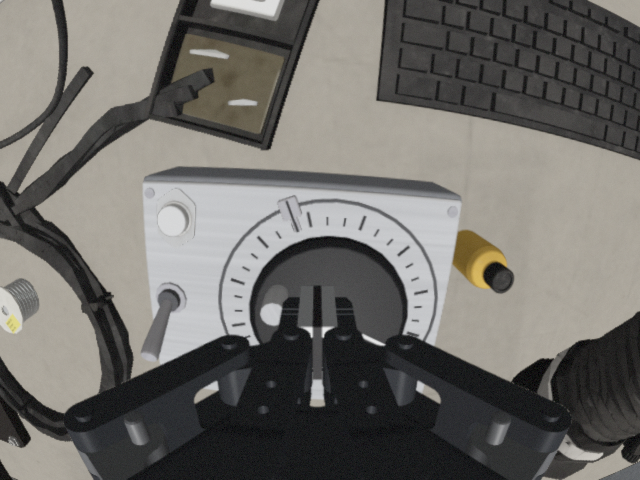

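View pics/side_b.png

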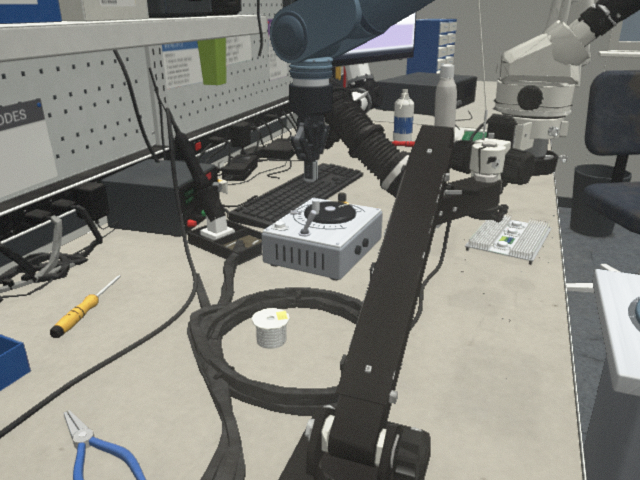

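The wrist view shows the fingertips above the dial, to the rear right of the post at (272,303). The side view shows clearance all round. I'll go down to post height beside it.

Emit:
{"method": "arm_command", "body": {
  "motion": [
    [0.006,0.006,-0.015,0,0,0,0],
    [0.003,0.004,-0.015,0,0,0,0],
    [0,0,-0.01,0,0,0,0],
    [0,0,0,0,0,0,0]
  ]
}}

```text
clock: 3.35
tcp_pos: [673.9, -56.3, 101.0]
tool_rot: [1.25, 1.175, -1.221]
force: [1.2, 0.0, -0.2]
grip_width: -0.2
```

```bash
python3 shot.py c wrist top
```

```text
3.4 [674.3 -56.4 101.8] [-0.6  1.1  0.5] x [ 0.023  0.001 -1.   ] y [ 0.999 -0.04   0.023] [-0.25  0.43  1.58  0.01  1.11  1.35]
```

View pics/wrist_c.png

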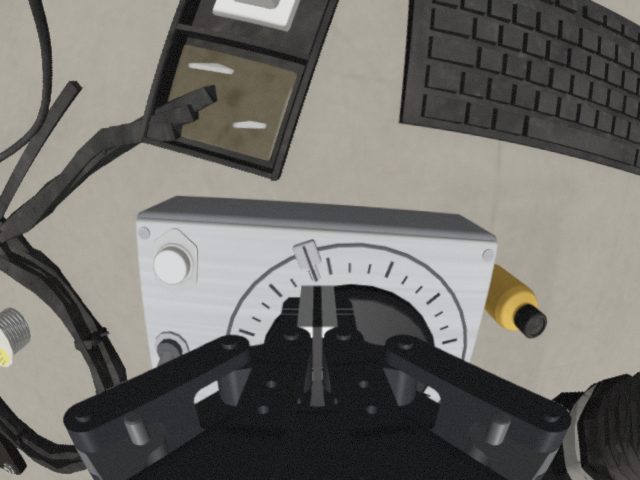

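View pics/top_c.png

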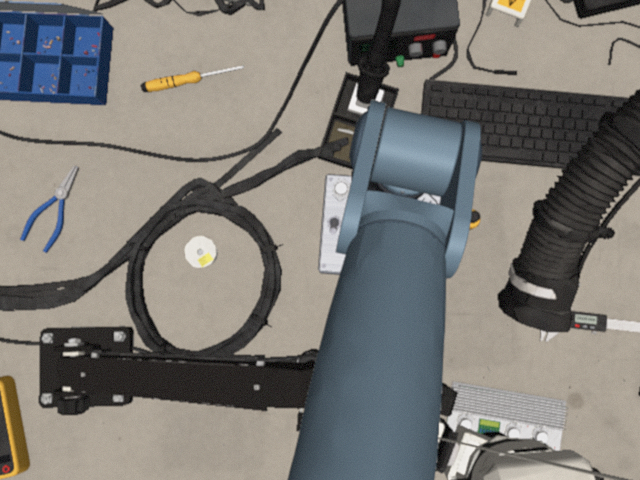

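Emit:
{"method": "arm_command", "body": {
  "motion": [
    [-0.003,0.002,-0.004,0,1.3,2,0],
    [-0.003,0.002,-0.003,0,0,0,0],
    [-0.003,0.001,-0.002,0,0,0,0],
    [0,0,0,0,0,0,0]
  ]
}}

```text
clock: 3.85
tcp_pos: [665.5, -51.4, 94.2]
tool_rot: [1.212, 1.208, -1.209]
force: [-0.3, -0.1, -0.7]
grip_width: -0.1
```

```bash
cat > s.py <<'E'
from h import *
from scipy.spatial.transform import Rotation as R
s=robot.sense();M=R.from_rotvec(s['tool_rot']).as_matrix();print(s['clock'],s['tcp_pos'].round(1),s['force'].round(1),'x',M[:,0].round(3),'y',M[:,1].round(3))
E
python3 s.py
```

```text
3.85 [665.5 -51.4  94.2] [-0.3 -0.1 -0.7] x [ 0.002  0.001 -1.   ] y [ 1.    -0.002  0.002]
```

Emit:
{"method": "arm_command", "body": {
  "motion": [
    [-0.004,0,-0.001,0,0,0,0],
    [-0.004,0.001,0,0,0,0,0],
    [-0.004,0.002,0,0,0,0,0],
    [-0.004,0.003,0,0,0,0,0],
    [0,0,0,0,0,0,0]
  ]
}}

```text
clock: 4.35
tcp_pos: [649.4, -45.2, 94.1]
tool_rot: [1.214, 1.204, -1.206]
force: [-0.5, -0.1, 0.9]
grip_width: -0.1
```

```bash
python3 shot.py d wrist side
```

```text
4.4 [649.5 -45.3  94.1] [-0.1  0.5  0.4] x [ 0.006  0.    -1.   ] y [ 1.    -0.002  0.006] [-0.24  0.39  1.64  0.    1.1   1.33]
```

View pics/wrist_d.png

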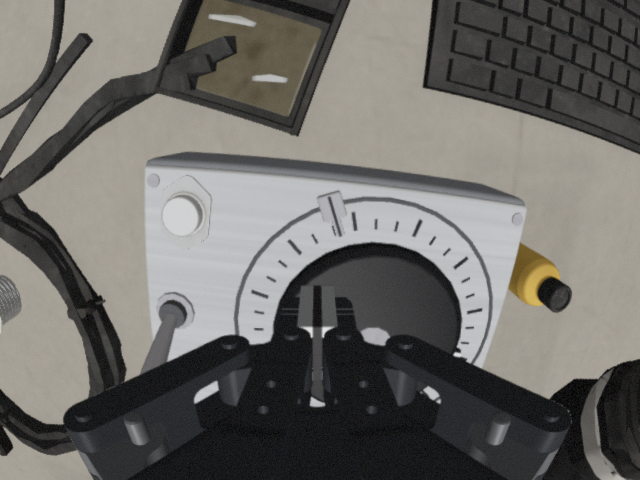

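```bash
python3 -c "
import cv2
i=cv2.imread('pics/side_d.png')
cv2.imwrite('pics/side_dz.png',cv2.resize(i[100:300,230:430],None,fx=3,fy=3,interpolation=cv2.INTER_CUBIC))"
```

```text
(no output)
```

View pics/side_dz.png

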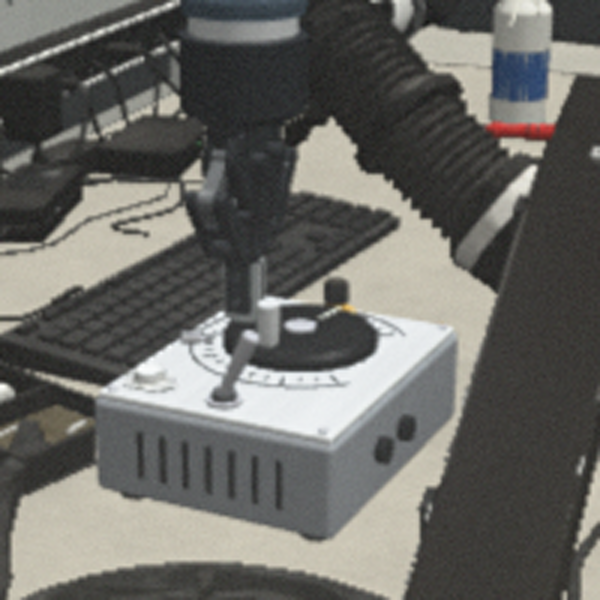

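The side view shows the fingertips against the post. The wrist view shows the index now at (458,353), so the dial is turning. I'll carry on round the circle.

Emit:
{"method": "arm_command", "body": {
  "motion": [
    [-0.004,0.003,0,0,0,0,0],
    [-0.004,0.003,0,0,0,0,0],
    [-0.004,0.002,0,0,0,0,0],
    [-0.004,0.0015,0,0,0,0,0],
    [-0.004,0.001,0,0,0,0,0],
    [0,0,0,0,0,0,0]
  ]
}}

```text
clock: 5.05
tcp_pos: [629.5, -35.6, 95.4]
tool_rot: [1.214, 1.199, -1.204]
force: [1.1, -1.0, 0.1]
grip_width: -0.2
```

```bash
python3 s.py
```

```text
5.05 [629.5 -35.6  95.4] [ 1.1 -1.   0.1] x [ 0.01  -0.003 -1.   ] y [ 1.    -0.002  0.01 ]
```

Emit:
{"method": "arm_command", "body": {
  "motion": [
    [-0.004,0.002,-0.001,0,0.5,0,0],
    [-0.004,0.001,-0.001,0,0,0,0],
    [-0.004,0.0005,0,0,0,0,0],
    [-0.004,0,0,0,0,0,0],
    [-0.004,-0.001,0,0,0,0,0],
    [0,0,0,0,0,0,0]
  ]
}}

```text
clock: 5.65
tcp_pos: [609.8, -33.1, 94.5]
tool_rot: [1.211, 1.201, -1.208]
force: [3.5, -0.9, 0.0]
grip_width: -0.0
```

```bash
python3 shot.py e wrist side;python3 -c "
import cv2
i=cv2.imread('pics/side_e.png')
cv2.imwrite('pics/side_ez.png',cv2.resize(i[100:300,230:430],None,fx=3,fy=3,interpolation=cv2.INTER_CUBIC))"
```

```text
5.7 [609.7 -33.   94.4] [ 2.8 -0.8  0.2] x [ 0.006 -0.004 -1.   ] y [ 1.    -0.002  0.006] [-0.24  0.31  1.75 -0.    1.08  1.34]
```

View pics/wrist_e.png

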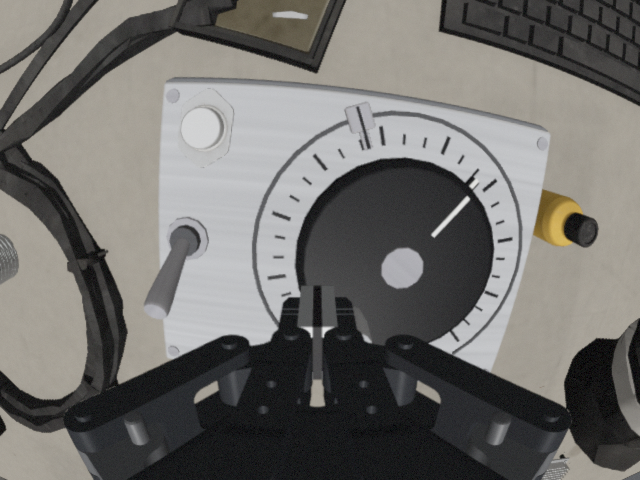

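View pics/side_ez.png

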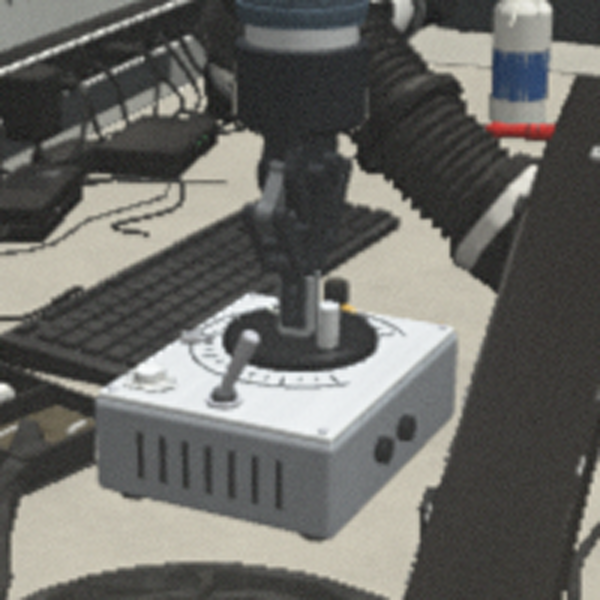

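The wrist view shows the index line at (433-475,236-182), the tab line at (365,147) and the hub at (402,267). I'll measure how much turn is left.

```bash
cat > meas.py <<'E'
from h import *
def meas(tag,hub,iin,iout,tin,tout):
    c=np.load(f'pics/wrist_{tag}.npy',allow_pickle=True).item()
    P=lambda p,z:plane('wrist',*p,z,c)[:2]
    C=P(hub,82);r={}
    for n,p,z in[('iin',iin,82),('iout',iout,82),('tin',tin,74),('tout',tout,76)]:
        d=P(p,z)-C;r[n]=d;print(n,(d+C).round(1),np.hypot(*d).round(1),np.degrees(np.arctan2(d[1],d[0])).round(1))
    a=lambda d:np.degrees(np.arctan2(d[1],d[0])).round(1)
    print('C',C.round(1),'idx line dir',a(r['iout']-r['iin']),'tab dir',a(r['tout']-r['tin']))
E
python3 - <<'E'
from meas import *
meas('e',(402,267),(433,236),(475,182),(367,148),(361,106))
i=cv2.imread('pics/wrist_e.png')
cv2.imwrite('pics/we_z.png',cv2.resize(i[90:290,330:530],None,fx=4,fy=4,interpolation=cv2.INTER_CUBIC)[:600])
E
```

```text
iin [635.6 -85.4] 19.9 -42.9
iout [ 660.7 -103.9] 51.1 -39.0
tin [673.6 -55.2] 55.1 17.5
tout [691.9 -52.2] 73.6 15.4
C [621.  -71.8] idx line dir -36.5 tab dir 9.4
```

View pics/we_z.png

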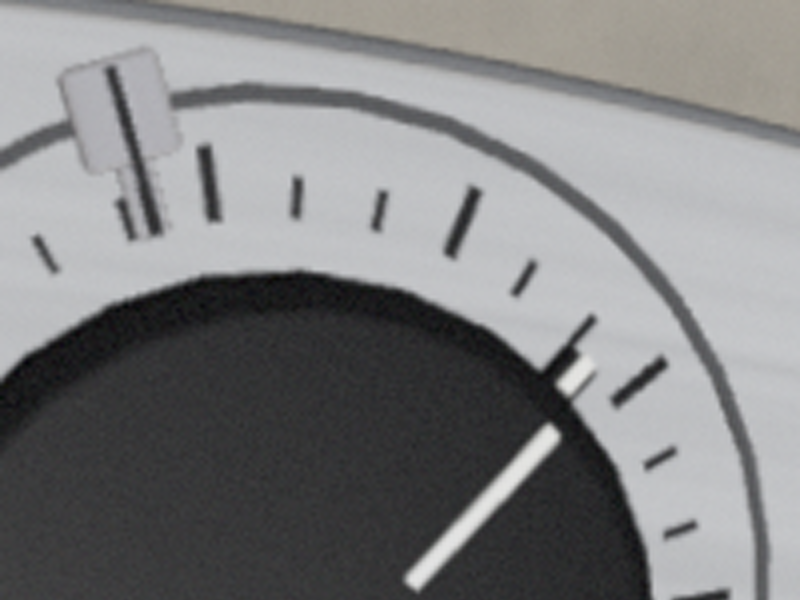

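Emit:
{"method": "arm_command", "body": {
  "motion": [
    [-0.004,-0.001,0,0,0,0,0],
    [-0.004,-0.002,0,0,0,0,0],
    [-0.004,-0.003,0,0,0,0,0],
    [-0.003,-0.003,0,0,0,0,0],
    [-0.003,-0.004,0,0,0,0,0],
    [0,0,0,0,0,0,0]
  ]
}}

```text
clock: 6.35
tcp_pos: [587.9, -44.7, 93.0]
tool_rot: [1.211, 1.209, -1.21]
force: [1.1, -0.1, 0.6]
grip_width: 0.1
```

```bash
python3 shot.py f wrist;python3 -c "
import cv2
i=cv2.imread('pics/wrist_f.png')
cv2.imwrite('pics/wf_z.png',cv2.resize(i[60:260,330:530],None,fx=4,fy=4,interpolation=cv2.INTER_CUBIC)[:600])"
```

```text
6.35 [587.9 -44.7  93. ] [ 1.1 -0.1  0.6] x [-0.     0.001 -1.   ] y [ 1.    -0.002 -0.   ] [-0.27  0.27  1.8   0.    1.07  1.3 ]
```

View pics/wrist_f.png

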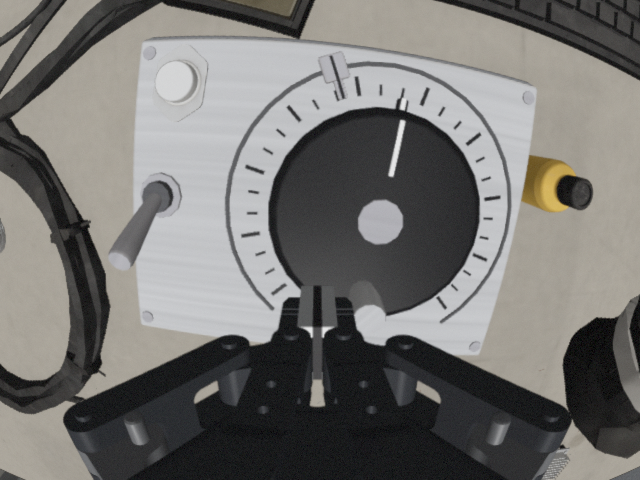

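The index is at (403,100) and the tab line at (341,97), so about three divisions remain.

Run:
```python
from meas import *
meas('f',(380,221),(391,176),(404,99),(343,98),(333,55))
c=np.load('pics/wrist_f.npy',allow_pickle=True).item()
print('post',plane('wrist',371,321,108,c))
```

```text
iin [640.5 -75.7] 19.9 -11.7
iout [673.1 -80.6] 52.8 -9.7
tin [673.3 -55.9] 54.6 16.8
tout [692.  -51.6] 73.7 15.8
C [621.1 -71.7] idx line dir -8.5 tab dir 13.0
post [587.19799322 -65.79322474 108.        ]
```

View pics/wf_z.png

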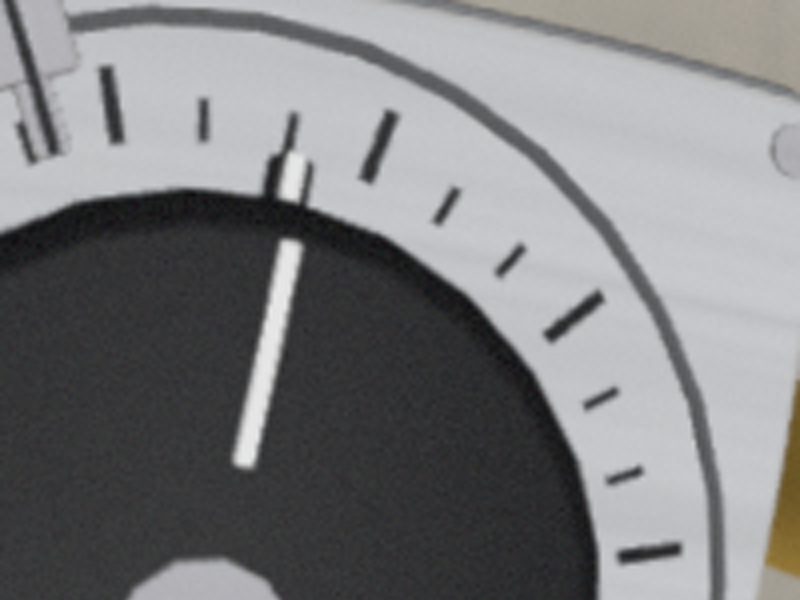

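Emit:
{"method": "arm_command", "body": {
  "motion": [
    [0,-0.004,0,0,0,0,0],
    [0,-0.004,0,0,0,0,0],
    [0,-0.003,0,0,0,0,0],
    [0,-0.002,0,0,0,0,0],
    [0,0,0,0,0,0,0],
    [0,0,0,0,0,0,0]
  ]
}}

```text
clock: 7.0
tcp_pos: [586.2, -58.0, 92.1]
tool_rot: [1.21, 1.215, -1.214]
force: [-0.6, 2.6, 1.4]
grip_width: 0.4
```

```bash
python3 shot.py g wrist;python3 -c "
import cv2
i=cv2.imread('pics/wrist_g.png')
cv2.imwrite('pics/wg_z.png',cv2.resize(i[50:200,310:460],None,fx=4,fy=4,interpolation=cv2.INTER_CUBIC))"
```

```text
7.0 [586.2 -58.   92.1] [-0.6  2.6  1.4] x [-0.006  0.003 -1.   ] y [ 1.    -0.002 -0.006] [-0.29  0.27  1.8   0.    1.08  1.28]
```

View pics/wrist_g.png

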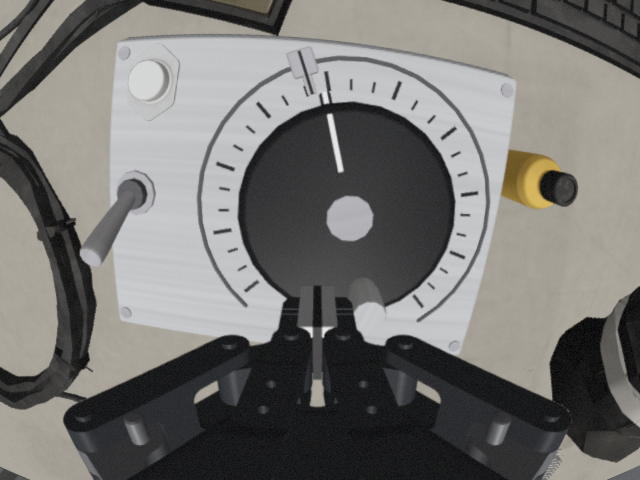

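View pics/wg_z.png

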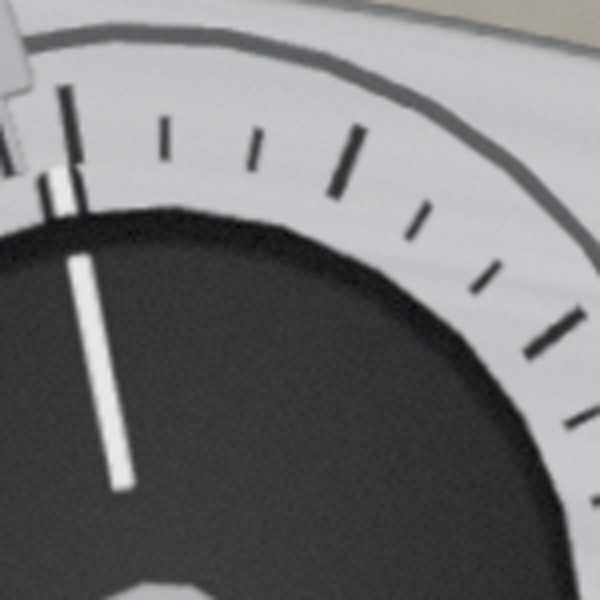

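Run:
```python
from meas import *
meas('g',(350,218),(341,171),(325.5,94),(312.5,94),(303,51))
```

```text
iin [640.7 -67.9] 20.3 11.4
iout [672.3 -61.6] 52.5 11.4
tin [673.1 -56.3] 54.5 16.7
tout [691.6 -52.4] 73.5 15.4
C [620.8 -71.9] idx line dir 11.3 tab dir 11.8
```

Emit:
{"method": "arm_command", "body": {
  "motion": [
    [0,-0.002,0,0,0,0,0],
    [0,-0.001,0,0,0,0,0],
    [0,0,0,0,0,0,0],
    [0,0,0,0,0,0,0]
  ]
}}

```text
clock: 7.45
tcp_pos: [586.3, -61.1, 92.1]
tool_rot: [1.21, 1.215, -1.213]
force: [-1.5, 2.0, 1.9]
grip_width: 0.0
```

```bash
python3 shot.py h wrist;python3 -c "
import cv2
i=cv2.imread('pics/wrist_h.png')
cv2.imwrite('pics/wh_z.png',cv2.resize(i[40:140,260:360],None,fx=6,fy=6,interpolation=cv2.INTER_CUBIC))"
```

```text
7.45 [586.3 -61.1  92.1] [-1.5  2.   1.9] x [-0.006  0.003 -1.   ] y [ 1.    -0.002 -0.006] [-0.3   0.27  1.8   0.    1.08  1.28]
```

View pics/wh_z.png

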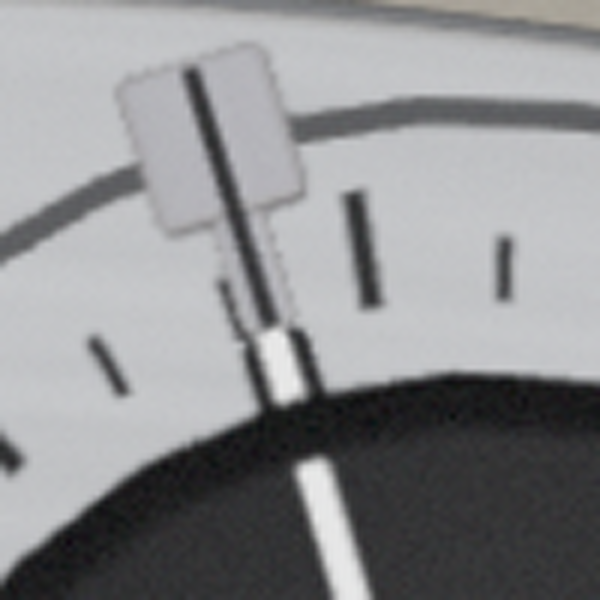

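The index's white line now runs straight into the tab's black line, at (305,95) in the frame. I'll back off to the left, go up, and check again.

Emit:
{"method": "arm_command", "body": {
  "motion": [
    [0,0.004,0,0,0,0,0],
    [0,0.006,0,0,0,0,0],
    [0,0.006,0.01,0,0,0,0],
    [0,0.01,0.03,0,0,0,0],
    [-0.005,0.015,0.02,0,0,0,0],
    [-0.005,0.02,0,0,0,0,0],
    [0,0.015,0,0,0,0,0],
    [0,0,0,0,0,0,0],
    [0,0,0,0,0,0,0]
  ]
}}

```text
clock: 8.4
tcp_pos: [577.3, 18.6, 157.8]
tool_rot: [1.208, 1.209, -1.21]
force: [0.6, -0.6, -0.5]
grip_width: -0.3
```

```bash
python3 shot.py i wrist;python3 -c "
import cv2
i=cv2.imread('pics/wrist_i.png')
cv2.imwrite('pics/wi_z.png',cv2.resize(i[80:280,300:500],None,fx=3,fy=3,interpolation=cv2.INTER_CUBIC))"
```

```text
8.4 [577.3  18.6 157.8] [ 0.6 -0.6 -0.5] x [-0.001 -0.001 -1.   ] y [ 1.    -0.    -0.001] [-0.16  0.16  1.8  -0.    1.18  1.41]
```

View pics/wrist_i.png

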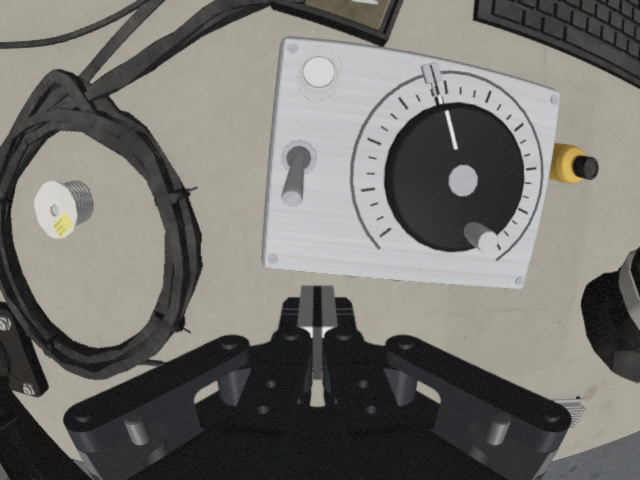

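Run:
```python
from meas import *
c=np.load('pics/wrist_i.npy',allow_pickle=True).item()
P=lambda p,z:plane('wrist',*p,z,c).round(1)
print('tip',P((292,200),114.8),'piv',P((298,156),78),'tin',P((437,99),74))
```

```text
tip [613.4  31.2 114.8] piv [633.2  29.8  78. ] tin [670.5 -55.7  74. ]
```

View pics/wi_z.png

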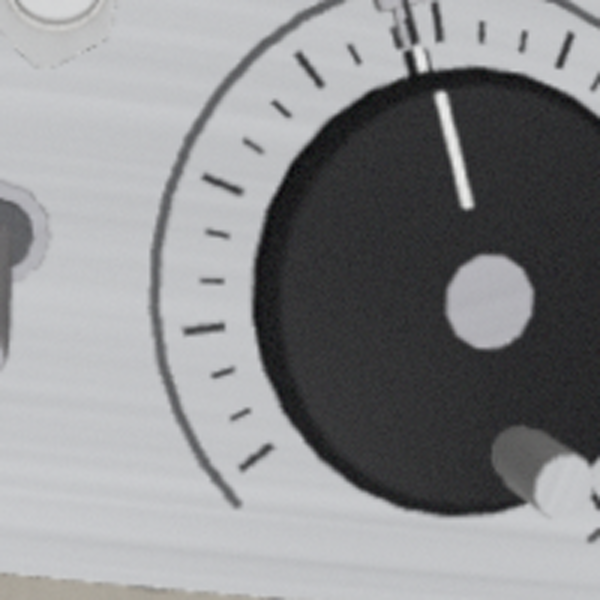

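Run:
```python
from meas import *
meas('i',(462.5,180),(456,149),(440,98),(436.7,96),(430,66))
meas('h',(345.0+0,217),(314,117),(305,96),(304.5,94),(291.5,51.5))
```

```text
iin [639.9 -66.3] 19.9 16.3
iout [670.5 -55. ] 52.4 18.9
tin [672.4 -55.5] 54.0 17.7
tout [690.8 -50.4] 73.2 17.1
C [620.9 -71.9] idx line dir 20.4 tab dir 15.2
iin [663. -60.] 43.6 17.2
iout [671.7 -56.4] 52.9 18.1
tin [673.2 -56. ] 54.5 18.1
tout [691.7 -50.6] 73.7 17.6
C [621.4 -72.9] idx line dir 22.5 tab dir 16.1
```

View pics/wrist_h.png

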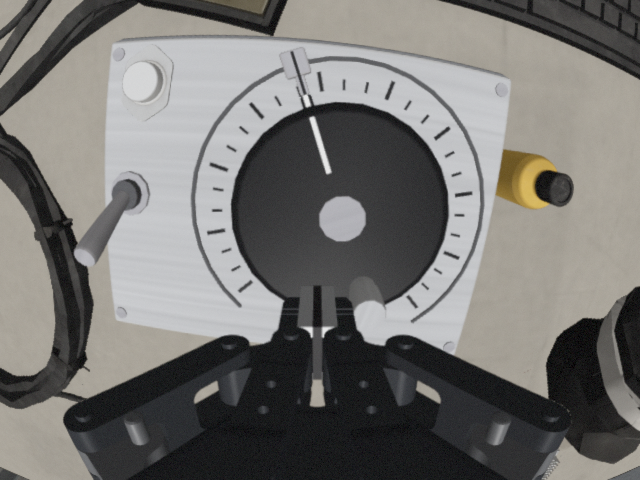

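Both views agree to about 1° (1 mm), so the dial is set. Now I'll bring the fingers to the front of the toggle.

Emit:
{"method": "arm_command", "body": {
  "motion": [
    [0,0.006,-0.02,0,0,0,0],
    [0,0.005,-0.02,0,0,0,0],
    [0,0.001,-0.011,0,0,0,0],
    [0,0,0,0,0,0,0],
    [0,0,0,0,0,0,0]
  ]
}}

```text
clock: 8.95
tcp_pos: [578.0, 27.5, 104.5]
tool_rot: [1.21, 1.207, -1.214]
force: [0.1, 0.6, 0.1]
grip_width: 0.0
```

```bash
python3 s.py
```

```text
8.95 [578.   27.5 104.5] [0.1 0.6 0.1] x [-0.001 -0.002 -1.   ] y [ 1.    -0.004 -0.001]
```

Emit:
{"method": "arm_command", "body": {
  "motion": [
    [0.003,0.003,-0.003,0,0,0,0],
    [0.006,0,0,0,0,0,0],
    [0.006,0,0,0,0,0,0],
    [0.006,0,0,0,0,0,0],
    [0.005,0,0,0,0,0,0],
    [0,0,0,0,0,0,0]
  ]
}}

```text
clock: 9.55
tcp_pos: [608.0, 29.7, 104.4]
tool_rot: [1.212, 1.203, -1.213]
force: [-0.1, 0.2, 0.5]
grip_width: -0.0
```

```bash
python3 shot.py j wrist
```

```text
9.55 [608.   29.7 104.4] [-0.1  0.2  0.5] x [ 0.002 -0.003 -1.   ] y [ 1.    -0.005  0.002] [-0.14  0.29  1.75 -0.    1.1   1.44]
```

View pics/wrist_j.png

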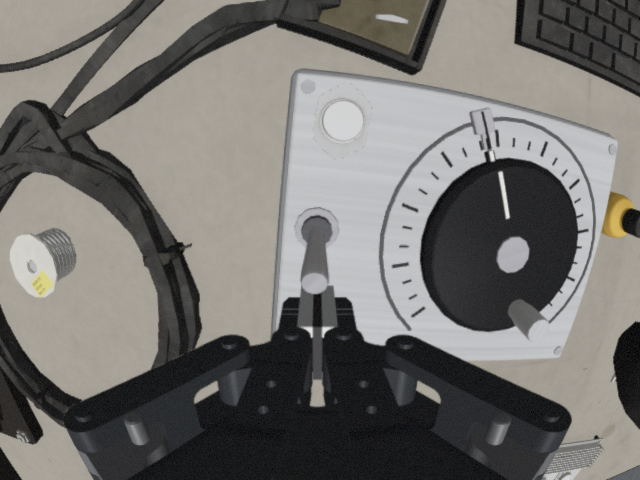

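The fingertips line up behind the lever, with its tip at (314,283). Pushing rearward now.

Emit:
{"method": "arm_command", "body": {
  "motion": [
    [0.004,0,-0.001,0,0,0,0],
    [0.004,0,0,0,0,0,0],
    [0.004,0,0,0,0,0,0],
    [0.003,0,0,0,0,0,0],
    [0,0,0,0,0,0,0],
    [0,0,0,0,0,0,0]
  ]
}}

```text
clock: 10.2
tcp_pos: [623.5, 29.3, 103.0]
tool_rot: [1.21, 1.204, -1.214]
force: [-1.2, -1.4, 0.9]
grip_width: 0.4
```

```bash
python3 shot.py k wrist side;python3 -c "
import cv2
i=cv2.imread('pics/side_k.png')
cv2.imwrite('pics/side_kz.png',cv2.resize(i[100:300,230:430],None,fx=3,fy=3,interpolation=cv2.INTER_CUBIC))"
```

```text
10.25 [623.5  29.3 103.1] [-1.4 -0.9  1.3] x [ 0.    -0.004 -1.   ] y [ 1.    -0.005  0.   ] [-0.13  0.33  1.71 -0.    1.11  1.44]
```

View pics/side_kz.png

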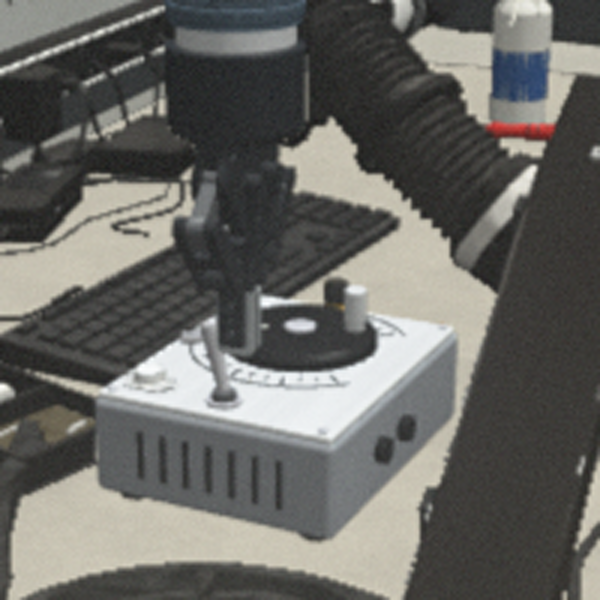

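View pics/wrist_k.png

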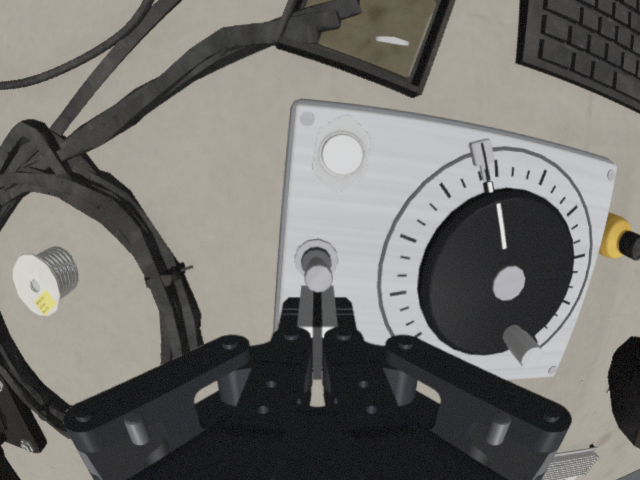

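The toggle is past vertical in the side view. A few more mm.

Emit:
{"method": "arm_command", "body": {
  "motion": [
    [0.003,0,0,0,0,0,0],
    [0.002,0,0,0,0,0,0],
    [0,0,0,0,0,0,0],
    [0,0,0,0,0,0,0]
  ]
}}

```text
clock: 10.7
tcp_pos: [628.2, 29.1, 102.5]
tool_rot: [1.209, 1.205, -1.215]
force: [-1.3, -1.1, 0.7]
grip_width: -0.1
```

```bash
python3 s.py
```

```text
10.7 [628.2  29.1 102.5] [-1.3 -1.1  0.7] x [-0.001 -0.004 -1.   ] y [ 1.    -0.005 -0.001]
```

Emit:
{"method": "arm_command", "body": {
  "motion": [
    [0.002,0,0,0,0,0,0],
    [0.001,0,0,0,0,0,0],
    [0,0,0,0,0,0,0]
  ]
}}

```text
clock: 11.0
tcp_pos: [630.4, 29.2, 102.2]
tool_rot: [1.208, 1.207, -1.217]
force: [-3.7, -1.0, 1.4]
grip_width: 0.0
```

```bash
python3 shot.py l side wrist;python3 -c "
import cv2
i=cv2.imread('pics/side_l.png')
cv2.imwrite('pics/side_lz.png',cv2.resize(i[180:260,270:350],None,fx=7,fy=7,interpolation=cv2.INTER_CUBIC))"
```

```text
11.05 [630.4  29.2 102.2] [-3.6 -1.1  1.8] x [-0.004 -0.004 -1.   ] y [ 1.    -0.005 -0.004] [-0.13  0.34  1.69 -0.    1.11  1.45]
```

View pics/side_lz.png

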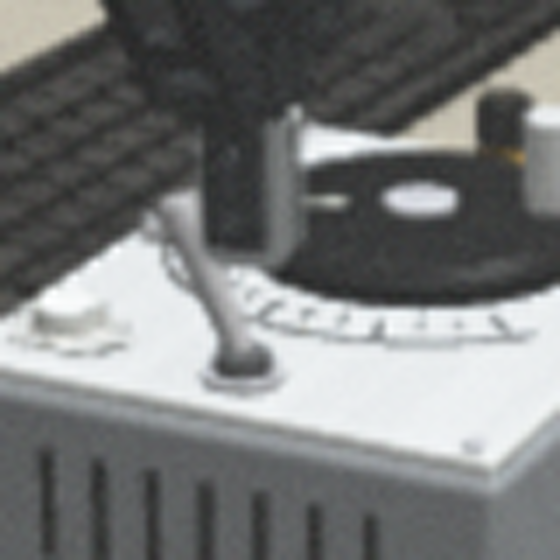

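Run:
```python
from h import *
p=np.array([632,30,77.])
print('piv',proj('side',p))
for a in(-.45,0.2,.3,.4,.45):
    print(a,proj('side',p+42*np.array([np.sin(a)*.994,-.107*np.sin(a),np.cos(a)])))
```

```text
piv [304.36624758 230.12022077]
-0.45 [313.68209251 211.23297305]
0.2 [299.71113894 206.91943066]
0.3 [297.61766298 207.12341743]
0.4 [295.60186517 207.55829576]
0.45 [294.62943576 207.86050765]
```

The lever top is at (295,208) in the side image, where a lean of about 0.43-0.45 rad should put it, and the force has risen as at a stop. I'll give it one last small nudge and then retreat.

Emit:
{"method": "arm_command", "body": {
  "motion": [
    [0.001,0,0,0,0,0,0],
    [0,0,0,0,0,0,0],
    [-0.005,0,0,0,0,0,0],
    [-0.015,0,0,0,0,0,0],
    [-0.02,0,0.01,0,0,0,0],
    [-0.01,0,0.035,0,0,0,0],
    [0,0,0.045,0,0,0,0],
    [0,0,0.045,0,0,0,0],
    [0,0,0,0,0,0,0],
    [0,0,0,0,0,0,0]
  ]
}}

```text
clock: 12.1
tcp_pos: [580.2, 31.3, 242.0]
tool_rot: [1.216, 1.201, -1.207]
force: [-0.6, 0.0, -0.8]
grip_width: 0.3
```

```bash
python3 shot.py m side wrist;python3 -c "
import cv2
i=cv2.imread('pics/side_m.png')
cv2.imwrite('pics/side_mz.png',cv2.resize(i[180:280,250:390],None,fx=5,fy=5,interpolation=cv2.INTER_CUBIC))"
```

```text
12.15 [580.7  31.2 242.6] [ 0.9  0.5 -0.3] x [ 0.009 -0.    -1.   ] y [ 1.    -0.005  0.009] [-0.14  0.07  1.73  0.    1.33  1.43]
```

View pics/side_mz.png

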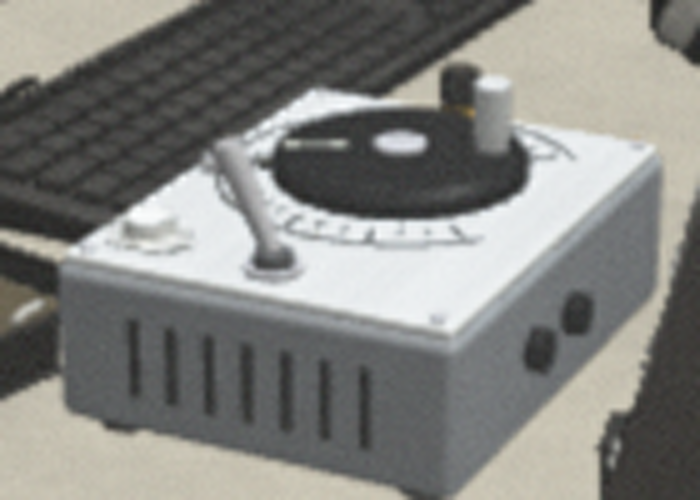

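View pics/wrist_m.png

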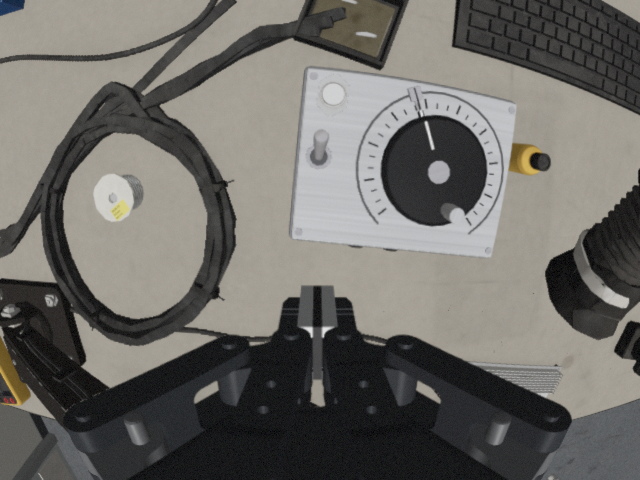

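The toggle leans fully to the rear: its top is at (295.5,208) in the side view, which fits 0.40-0.45 rad of lean. The index still meets the tab line, the bystanders haven't moved, and the gripper is clear.

```bash
python3 -c "
from workcell import robot
print(robot.close_job(), robot.sense()['clock'])"
```

```text
the job is handed in; nothing more can be done
the job is handed in; nothing more can be done
```

I turned the dial anticlockwise about 138° by pushing the post from the side with shut fingertips. I backed off and checked the setting, then pushed the toggle to the rear, retreated and handed the job in. The clock read about 12 s and the job reported no verdict.

- **Dial:** in two wrist views the index was within about 1° (about 1 mm) of the tab's line. One was from almost directly above and one at a slant after letting go. The allowance is 4.6 mm. After the toggle push I checked the index again by eye only, and it still met the tab's line.
- **Toggle:** in the side view the lever's top sits where 0.40–0.45 rad of rearward lean would put it. That is about 0.85–0.9 of the 0.9 rad travel. The force rose to about 3.7 N at the end of the push, as it would at the stop.
- **Forces and clearances:** the highest force I read was about 4 N. The transformer, tab, bottle, spool and transistor looked unmoved in the last pictures, and the gripper ended about 240 mm up, clear of everything.
- **Disagreements:** the panel's sides measured 2–4% short of the given size, and the dial's centre came out 2–4 mm apart between cameras. I therefore set the dial by comparing the index, tab and scale lines within single pictures.

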